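Tighten the ship model's clamp nut by hand, then with the key

ROBOT

A 6-joint arm with a two-finger parallel gripper is mounted at the origin on the work surface. World frame = base frame: x ahead of the robot, y to its left, z up, the work surface at z = 0. Lengths are in m, angles in rad, forces in N, time in s.
With the tool pointing down it reaches from about 0.325 to 0.875 m from the base axis. Payload 4.4 kg.
Tool frame: the origin (TCP) lies midway between the tips of the shut fingers; the grasp point (between the pads) lies 19 mm behind it (arm.hold_point_z is the distance from the TCP to the grasp point, in m); z points along the fingers, y is the line along which they close (so a half turn about z gives the same grasp; the last joint's range is limited). The gripper opens to 85 mm and grips with 20 to 120 N. Pads are 22 mm wide; open, the fingers measure 114 mm over their backs; the gripper's body (76 mm by 85 mm) begins 54 mm behind the grasp point. The pads swing forward as they close: fully open they stand 13 mm farther back than shut.
Start: joints at [-1.349, 0.207, 1.542, -0, 1.393, -0.15], TCP at [0.209, -0.536, 0.231] pointing down, gripper open.
Joint ranges: [-2.73, 2.73], [-0.86, 2.22], [0.23, 2.46], [-1.11, 4.25], [0.08, 2.63], [-2.82, 2.82]. Speed limits (rad/s): [2.79, 2.79, 3.14, 3.14, 3.14, 3.14].

INTERFACE

Orientations are given as a 3x3 rotation matrix whose columns are the frame's x, y, z axes.
In Python, from cell import state, optics, arm, spotter gives the robot as it stands. The module is installed in compiled form; this text tells all that it offers.
- The arm moves only by the tool arm_command, never from a script. Its argument "steps" is one flat list of numbers, 4 for each row, row after row: the shift along the world's x, y, z in mm, then the turn about the world's z in rad. A call has 1 to 20 rows; each row is the pose to reach, as a shift and turn from the pose commanded when the call began; what a row does not reach only later rows make up. A row lasts 1/10 s, in which the tool goes at most 50 mm and 8.59 degrees, less where a joint would pass 70% of its speed; a pose out of reach is approached as far as the arm can. A call with a gripper value outside its range is refused whole. "jaw" is the finger opening in mm, from 0 to 85.4, set as the call begins (left out, the last holds). The fingers move at their own pace and stop on an object; the grip force is fixed at half the most. Time passes only in rows, so rows that repeat a pose let the fingers close. It gives the time, the measured TCP pose, the force, the opening and the grip force at its end, in the units of the state.
- state(): the state, without advancing time (a new reading comes with each control period).
- optics.grab_frame(name): name is "side" or "top"; returns the picture (384x512x3 uint8, red, green, blue); there is no depth.
- optics.camera_model(name): a dict with "fx", "fy", "cx", "cy" (pixels), "view" (4x4, takes a point from world to camera coordinates). Camera axes: x right, y down, z forward; pixel columns grow to the right and rows downward; lengths in m; the calibration is good to about 2 mm. A picture is of the moment at which its call begins. camera_model takes no time and is no camera call.
- arm.hand_in(): hands the job in; it is judged then, once.
Trained networks look in the newest picture that a camera, given by its name, has taken for a name from the list of things; names that differ only in an ending like _2 or _b are one class to them, and where a whole thing is asked for, a point or a joint stands for the part that bears it (a point fixed in the world has none). Each returns a list of dicts, best first, with "conf" (0 to 1); they miss things now and then, are a little off and sometimes report something else, mostly with a low value. They report only what shows in the picture. A call takes as long as a camera call. They do not tell look-alikes from the thing itself.
- spotter.masks_of(camera, thing): "region" (384x512 bool, what is visible of it) and "centre" ([column, row] in pixels, amid what is visible of it).
- spotter.pinpoint(camera, thing): "centre" ([column, row] in pixels: a listed point, or the origin of a listed thing).
The state is a dict: "t": time; "joint_pos": joint angles; "joint_velocities": joint speeds; "joint_efforts": joint torques, N m; "position": TCP position; "tcp_rot": TCP orientation; "contact_force": force on the tool from outside, world axes, zero at the start; "wrist_torque": the same for the moment, N m; "opening": opening from 0.0 (shut) to 1.0 (fully open); "grasp_force": force on a finger pad.
Only numpy, scipy, OpenCV 4.12 (cv2) and the standard library are available. Lean on these libraries where they do the work, as an engineer would, in place of code of your own. Each camera call takes 0.05 s, during which the arm holds its last target. There are 200 camera calls.

TASK

The clamp that holds the model ship has come loose. With your fingers turn its brass wing nut clockwise (seen from above) until the wings point at the white marks and let go; then stand the blue forked key over the wings and turn it on clockwise as far as it goes, to the red marks. Leave the key standing on the nut, let go of it, and leave the nut on the lorry's clamp as it is.

Things in the scene. Friction and masses are not known exactly. Their poses are not given: they have to be found in the camera images.
- ship_nut_axis (a point): Brass wing nut on the grey-and-red ship's clamp: bar 64 x 12 mm, 22 mm high, captive on a vertical stud (11 mm wide, 6 mm above the bar). This point: on its axis at the bar's underside, 50 mm above the table; x along the wings, z up. 4 mm below lies a black disc, radius 44 mm, with white and red mark pairs at its rim. The ship, up to 100 mm high, begins 74 mm from the axis.
- ship_nut (a joint): Turn of that nut in rad, growing clockwise seen from above. Starts at 0 to 0.3; at 1.0 the wings point at the white marks; at 1.7, the red marks, is a hard stop. Friction of 0.15 N m holds it where it is left.
- fork_key: Blue T-key standing on two tines, 111 mm tall, 0.16 kg (the key with a round orange foot is not it). Origin: centre of underside; x along the tines, z up. Tines 64 mm long; slot between them 28 mm wide, 36 deep, goes over the wings until the tines rest on the disc; slack 0.25 rad. Grip: block 26 x 26 mm, sides along x and y, 75 to 111 mm up; cross bar along x, 80 mm long, 61 to 71 mm up.
- lorry_nut_tip (a point): Tip of one wing of the like brass nut on the other clamp, the one holding the yellow-and-green lorry: 61 mm above the table, 32 mm from that nut's axis. Not to be turned.
Things that resemble listed ones, but are neither listed nor needed, are in the scene too. What is shaped like the part that bears ship_nut_axis but purple is not meant.

How it is judged:
By the outcome, as a careful person would: the job done as asked, in the order asked, and still so for the second after the job is handed in, with the robot touching nothing.
It also fails if it takes over 48 s, if anything falls off the work surface, if the arm or the gripper's body presses on something with over 40 N, if the wrist force passes 120 N, or if a joint passes its speed limit or range.

## Working session

There is one attempt and no reset: what is moved stays moved. The work goes in short steps, Python scripts to look and compute and a tool call to move; the robot and the scene stay as the last step left them, time stands still between calls to the robot, and variables do not carry over. Pictures are saved under pics/ and viewed, at most 10 in all, crops included, and the job is handed in when it is done.

Besides the shell and the picture viewer there is one more tool, called after ">>>" in YAML: its name, and indented under it one key for each argument. arm_command: Moves the arm, as the interface text tells. Its arguments: {"type":"object","properties":{"steps":{"type":"array"},"jaw":{"type":"number"}},"required":["steps"]}

```bash
mkdir -p pics
cat > h.py <<'E'
import numpy as np, cv2
from cell import state, optics, arm, spotter
def ray(cam,px):
    m=optics.camera_model(cam);V=np.array(m["view"]);R=V[:3,:3];o=-R.T@V[:3,3]
    d=R.T@np.array([(px[0]-m["cx"])/m["fx"],(px[1]-m["cy"])/m["fy"],1]);return o,d
def at_z(cam,px,z):
    o,d=ray(cam,px);return o+d*(z-o[2])/d[2]
def proj(cam,p):
    m=optics.camera_model(cam);V=np.array(m["view"]);q=V[:3,:3]@np.array(p)+V[:3,3]
    return np.array([m["fx"]*q[0]/q[2]+m["cx"],m["fy"]*q[1]/q[2]+m["cy"]])
def save(img,name): cv2.imwrite("pics/"+name,cv2.cvtColor(img,cv2.COLOR_RGB2BGR))
E
python3 - <<'E'
from h import *
for c in("top","side"):
    im=optics.grab_frame(c);save(im,c+"0.png")
    print(c,at_z(c,(256,192),0),ray(c,(256,192))[0])
    for t in("ship_nut_axis","fork_key","lorry_nut_tip"):
        for r in spotter.pinpoint(c,t): print(c,t,np.round(r["centre"],1),round(r["conf"],2),np.round(at_z(c,r["centre"],{"s":.05,"f":0,"l":.061}[t[0]]),3))
print(state())
E
```

```text
top [ 0.48433482 -0.00866722  0.        ] [ 0.30118605 -0.01349884  0.96757575]
top ship_nut_axis [322.  277.8] 0.78 [ 0.278 -0.162  0.05 ]
top ship_nut_axis [147.6 165.9] 0.55 [0.536 0.256 0.05 ]
top fork_key [243.9 126.8] 0.74 [0.657 0.025 0.   ]
top lorry_nut_tip [357.1 149.4] 0.74 [ 0.58  -0.251  0.061]
side [ 0.53102871 -0.08228079  0.        ] [0.14407923 0.73629413 0.59158788]
side ship_nut_axis [386.6 176.8] 0.91 [ 0.272 -0.166  0.05 ]
side ship_nut_axis [168.4 273.3] 0.55 [0.53  0.255 0.05 ]
side fork_key [178.4 206.9] 0.85 [0.657 0.03  0.   ]
side lorry_nut_tip [263.9 131.7] 0.71 [ 0.581 -0.243  0.061]
{'t': 0.4, 'joint_pos': array([-1.34948394e+00,  2.06730473e-01,  1.54171385e+00,  1.56963245e-05,
        1.39352039e+00, -1.50490646e-01]), 'joint_velocities': array([ 0.00015832, -0.00132871, -0.00298839,  0.00081683, -0.000375  ,
       -0.00079998]), 'joint_efforts': array([ 3.07659147e-04, -3.82493985e+01, -2.91435009e+01, -1.50554752e-04,
        4.07134095e-03, -6.06563034e-06]), 'position': array([ 0.20886859, -0.53559902,  0.23110591]), 'tcp_rot': array([[ 9.31674835e-01,  3.63293268e-01, -6.65967292e-05],
       [ 3.63293267e-01, -9.31674765e-01,  3.66373770e-04],
       [ 7.10546318e-05, -3.65535364e-04, -9.99999931e-01]]), 'contact_force': array([-0.81795979, -0.65914225, -0.01123676]), 'wrist_torque': array([-0.02756958,  0.01520635,  0.02139478]), 'grasp_force': 0.0, 'opening': 1.0016314171697247}
```

View pics/top0.png

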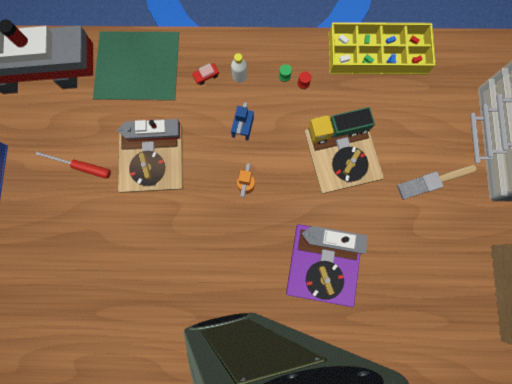

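View pics/side0.png

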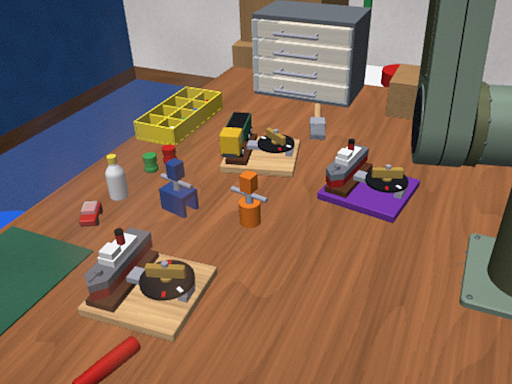

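Candidates are:
- **Nut:** the wooden-base ship clamp at top (148,167), the purple-base ship clamp at (325,280), and the lorry nut at (350,163).
- **Key:** the blue forked key at (243,122) and the orange-foot key at (246,178).

By the description I choose (148,167) and (243,122). I'll check both with a rectified close crop and measure them.

```bash
cat >> h.py <<'E'
def rect(im,cam,c,z,half=.06,n=300):
    # rectified plane: right=-y, up=+x
    w=[(c[0]+half,c[1]+half),(c[0]+half,c[1]-half),(c[0]-half,c[1]-half),(c[0]-half,c[1]+half)]
    s=np.float32([proj(cam,(*p,z)) for p in w]);d=np.float32([(0,0),(n,0),(n,n),(0,n)])
    return cv2.warpPerspective(im,cv2.getPerspectiveTransform(s,d),(n,n),flags=cv2.INTER_CUBIC)
E
python3 - <<'E'
from h import *
ims={}
for c in("top","side"):
    ims[c]=optics.grab_frame(c)
t=ims["top"];s=ims["side"]
A=cv2.resize(t[105:200,105:200],(400,400),interpolation=cv2.INTER_CUBIC);
B=cv2.resize(t[95:145,215:265],(400,400),interpolation=cv2.INTER_CUBIC)
save(np.hstack([A,B]),"crop1.png")
save(np.vstack([np.hstack([rect(t,"top",(.533,.255),.046,.06,280),rect(t,"top",(.533,.255),.072,.06,280)]),np.hstack([rect(s,"side",(.533,.255),.046,.06,280),rect(s,"side",(.533,.255),.072,.06,280)])]),"crop2.png")
# masks
for c in("top","side"):
    optics.grab_frame(c)
    for th in("ship_nut","fork_key"):
        for r in spotter.masks_of(c,th):
            m=r["region"].astype(np.uint8);print(c,th,r["conf"],r["centre"],m.sum(),cv2.boundingRect(m))
# marker colours in rectified disc plane
for cam in("top","side"):
    R=rect(ims[cam],cam,(.533,.255),.046,.06,480).astype(int)
    hsv=cv2.cvtColor(R.astype(np.uint8),cv2.COLOR_RGB2HSV)
    yy,xx=np.mgrid[:480,:480];r=np.hypot(xx-240,yy-240)*.25
    for nm,m in(("white",(hsv[...,1]<70)&(hsv[...,2]>140)),("red",((hsv[...,0]<8)|(hsv[...,0]>172))&(hsv[...,1]>150)&(hsv[...,2]>90))):
        n,l,st,ce=cv2.connectedComponentsWithStats((m&(r<52)).astype(np.uint8))
        for i in range(1,n):
            if st[i,4]>60: print(cam,nm,st[i,4],"x,y mm",533+(240-ce[i,1])*.25,255+(240-ce[i,0])*.25)
E
```

```text
top ship_nut 0.58 [326.0, 283.7] 213 (320, 267, 14, 29)
top ship_nut 0.46 [143.8, 165.5] 205 (139, 153, 12, 26)
top fork_key 0.75 [245.4, 123.7] 578 (231, 103, 23, 38)
side ship_nut 0.86 [386.6, 171.1] 391 (372, 164, 32, 17)
side ship_nut 0.73 [164.8, 269.3] 613 (145, 260, 41, 22)
side fork_key 0.65 [175.5, 194.5] 1477 (159, 158, 40, 59)
top white 3320 x,y mm 580.2903614457831 260.5933734939759
top white 1816 x,y mm 568.0074339207049 243.8598568281938
top white 1809 x,y mm 541.1373687119956 268.7088170259812
top white 1794 x,y mm 499.2578037904125 275.371237458194
top red 860 x,y mm 549.0026162790698 225.97063953488373
top red 1171 x,y mm 517.5768573868488 292.8507685738685
side white 4119 x,y mm 577.7208667152222 269.1015416363195
side white 1861 x,y mm 554.8425577646426 231.60115529285332
side white 1581 x,y mm 498.11764705882354 275.08870967741933
side red 1033 x,y mm 547.2732333010649 225.53920619554697
side red 1541 x,y mm 515.8416612589228 293.48312783906556
```

View pics/crop1.png

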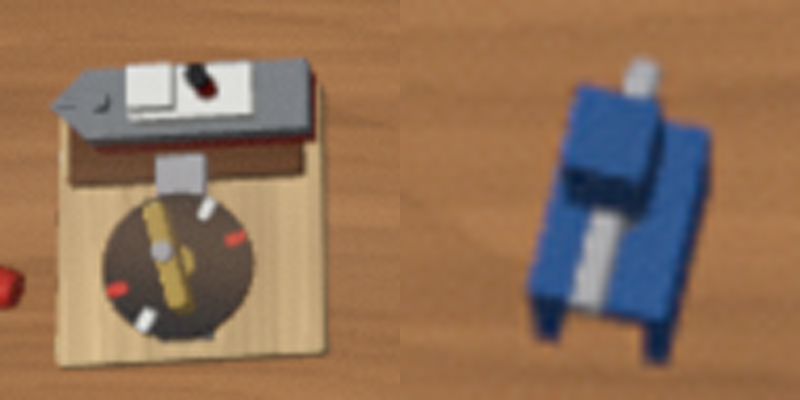

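View pics/crop2.png

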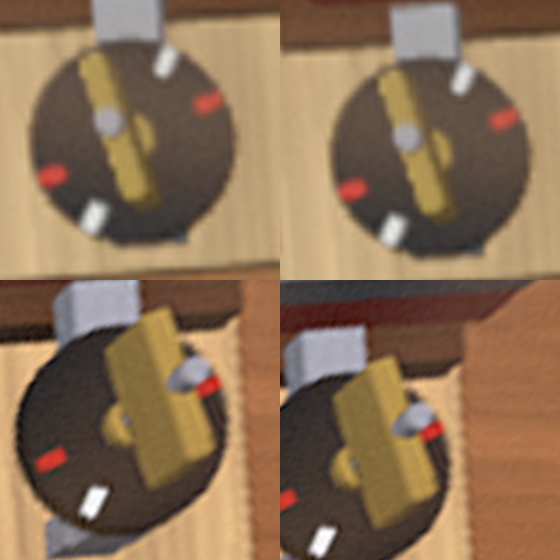

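The crops confirm the choice. The nut on the wooden base has its stud at about (148,164), white marks at upper right and lower left, and red marks clockwise beyond them. The blue key at (243,122) stands on two tines with its cross bar roughly along +x. Next I'll fit the headings by silhouette in both views.

```bash
cat >> h.py <<'E'
from scipy.optimize import differential_evolution
def box(c,h,z0,lx,ly,za,zb):
    u=np.array([np.cos(h),np.sin(h)]);v=np.array([-u[1],u[0]])
    return [(*(np.array(c)+a*lx/2*u+b*ly/2*v),z0+z) for a in(-1,1) for b in(-1,1) for z in(za,zb)]
def fit(masks,boxes,bounds):
    """masks {cam:bool}, boxes(p)->list of corner lists; maximise IoU (4x subpixel)"""
    def cost(p):
        s=0
        for cam,m in masks.items():
            M=np.zeros(m.shape,np.uint8)
            for b in boxes(p):
                q=np.array([proj(cam,c) for c in b],np.float32)
                cv2.fillConvexPoly(M,cv2.convexHull((q*16).astype(np.int32)),1,shift=4)
            M=M>0;s+=1-(M&m).sum()/(M|m).sum()
        return s
    r=differential_evolution(cost,bounds,popsize=12,maxiter=25,seed=1,polish=False);return np.round(r.x,4),round(r.fun,3)
def load(n): return cv2.cvtColor(cv2.imread("pics/"+n),cv2.COLOR_BGR2RGB)
def colmask(im,lo,hi,cam,c,rad):
    hsv=cv2.cvtColor(im,cv2.COLOR_RGB2HSV);m=cv2.inRange(hsv,lo,hi)>0
    yy,xx=np.mgrid[:384,:512];p=proj(cam,c);return m&(np.hypot(xx-p[0],yy-p[1])<rad)
E
python3 - <<'E'
from h import *
ims={c:load(c+"0.png") for c in("top","side")}
N=(.5325,.2595)
mk={c:colmask(i,(17,110,60),(30,255,255),c,(*N,.061),28) for c,i in ims.items()}
print([m.sum() for m in mk.values()])
print("nut",fit(mk,lambda p:[box(p[:2],p[2],.05,.064,.012,0,.022)],[(.52,.545),(.247,.272),(-.2,.9)]))
for c in mk: print(c,fit({c:mk[c]},lambda p:[box(p[:2],p[2],.05,.064,.012,0,.022)],[(.52,.545),(.247,.272),(-.2,.9)]))
K=(.657,.027)
mk={c:colmask(i,(105,110,30),(125,255,255),c,(*K,.05),40) for c,i in ims.items()}
print([m.sum() for m in mk.values()])
f=lambda p:[box(p[:2],p[2],0,.026,.026,.075,.111),box(p[:2],p[2],0,.064,p[3],.0,p[4])]
B=[(.64,.675),(.01,.045),(-.7,.3),(.035,.065),(.036,.06)]
print("key",fit(mk,f,B))
for c in mk: print(c,fit({c:mk[c]},f,B))
E
```

```text
[np.int64(155), np.int64(600)]Traceback (most recent call last):
  File "<stdin>", line 6, in <module>
  File "h.py", line 32, in fit
    r=differential_evolution(cost,bounds,popsize=12,maxiter=25,seed=1,polish=False);return np.round(r.x,4),round(r.fun,3)
    return fun(*args, **kwargs)
    ret = solver.solve()
    next(self)
    ~~~~^^^^^^
    energy = self.func(parameters)
    return self.f(x, *self.args)
           ~~~~~~^^^^^^^^^^^^^^^
  File "h.py", line 28, in cost
    q=np.array([proj(cam,c) for c in b],np.float32)
                ~~~~^^^^^^^
  File "h.py", line 9, in proj
    m=optics.camera_model(cam);V=np.array(m["view"]);q=V[:3,:3]@np.array(p)+V[:3,3]
ValueError: time passes only in moves, steps and waits
```

>>> arm_command:
  steps: [16,40,0,0,34,83,0,0,52,127,0,0,70,172,0,0,88,217,0,0,106,262,0,0,125,307,0,0,143,352,0,0,161,397,0,0,180,442,0,0,198,487,0,-0.05,216,532,0,-0.05,235,577,0,-0.05,253,622,0,-0.05,271,667,0,-0.05,290,712,-20,-0.05,307,755,-40,-0.05,318,782,-60,-0.05,323.5,795,-75,-0.05,323.5,795,-80,-0.05]
  jaw: 50

```text
t: 2.8
position: [0.5314, 0.2608, 0.1489]
tcp_rot: [[0.948, 0.319, -0.003], [0.319, -0.948, -0.001], [-0.003, -0.0, -1.0]]
contact_force: [0.4, -0.3, -1.0]
opening: 0.585
grasp_force: 0.0
```

>>> arm_command:
  steps: [0,0,-25,0,0,0,-50,0,0,0,-75,0,0,0,-90,0,0,0,-96,0,0,0,-96,0]
  jaw: 35

```text
t: 3.4
position: [0.5322, 0.2587, 0.0551]
tcp_rot: [[0.949, 0.316, -0.001], [0.316, -0.949, -0.0], [-0.001, 0.0, -1.0]]
contact_force: [0.2, 0.6, 0.6]
opening: 0.406
grasp_force: 0.0
```

>>> arm_command:
  steps: [0,0,0,0,0,0,0,0,0,0,0,0,0,0,0,0,0,0,0,0,0,0,0,0,0,0,0,0]
  jaw: 0

```text
t: 4.1
position: [0.5338, 0.2595, 0.0571]
tcp_rot: [[0.949, 0.316, 0.003], [0.316, -0.949, 0.0], [0.003, 0.001, -1.0]]
contact_force: [-0.4, -2.3, 6.1]
opening: 0.12
grasp_force: 62.0
```

>>> arm_command:
  steps: [0,0,0,-0.1,0,0,0,-0.2,0,0,0,-0.3,0,0,0,-0.4,0,0,0,-0.5,0,0,0,-0.6,0,0,0,-0.68,0,0,0,-0.74,0,0,0,-0.75,0,0,0,-0.75,0,0,0,-0.75]

```text
t: 5.2
position: [0.5337, 0.2589, 0.0571]
tcp_rot: [[0.91, -0.415, 0.003], [-0.415, -0.91, -0.001], [0.003, -0.0, -1.0]]
contact_force: [-0.4, -3.6, 6.8]
opening: 0.123
grasp_force: 62.2
```

>>> arm_command:
  steps: [0,0,0,0,0,0,0,0,0,0,0,0,0,0,20,0,0,0,60,0,0,0,100,0,0,0,140,0,30,-45,160,0,50,-90,160,0,70,-135,160,0,95,-180,160,0]
  jaw: 45

```text
t: 6.3
position: [0.6243, 0.0843, 0.2155]
tcp_rot: [[0.91, -0.414, 0.0], [-0.414, -0.91, 0.0], [0.0, -0.0, -1.0]]
contact_force: [0.3, 0.4, -0.5]
opening: 0.527
grasp_force: 0.0
```

```bash
cat > look.py <<'E'
from m import *
import sys
n=sys.argv[1];ims={}
for c in("top","side"): ims[c]=optics.grab_frame(c);save(ims[c],c+n+".png")
nut(ims)
t,s=ims["top"],ims["side"]
save(np.hstack([rect(t,"top",(.533,.2595),.046,.06,390),cv2.resize(s[215:320,110:225],(400,390),interpolation=cv2.INTER_CUBIC)]),"c"+n+".png")
E
python3 look.py 1
```

```text
nut (array([ 0.5323,  0.2603, -0.4889]), np.float64(1.269)) [(array([0.5371, 0.2605, 0.0018]), np.float64(1.0)), (array([ 0.5321,  0.2602, -0.4911]), np.float64(0.265))]
```

View pics/c1.png

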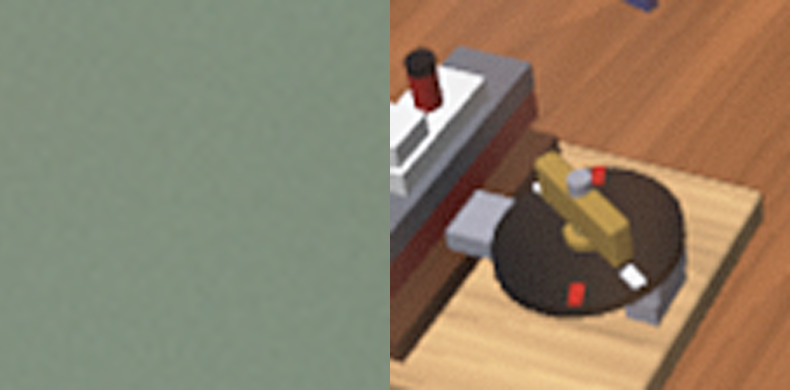

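>>> arm_command:
  steps: [5,-8,0,0.14,10,-16,0,0.28,15,-25,0,0.42,20,-35,0,0.56,25,-45,0,0.7,28.5,-51.5,0,0.84,28.5,-51.5,0,0.98,28.5,-51.5,0,1.12,28.5,-51.5,0,1.26,28.5,-51.5,0,1.4,28.5,-51.5,0,1.54,28.5,-51.5,0,1.68,28.5,-51.5,0,1.79,28.5,-51.5,-20,1.79,28.5,-51.5,-40,1.79,28.5,-51.5,-60,1.79,28.5,-51.5,-60,1.79]
  jaw: 60

```text
t: 8.1
position: [0.6492, 0.0351, 0.1508]
tcp_rot: [[0.207, 0.978, -0.009], [0.978, -0.207, 0.001], [-0.001, -0.009, -1.0]]
contact_force: [-0.6, 0.6, -0.3]
opening: 0.697
grasp_force: 0.0
```

```bash
python3 look.py 2; python3 -c "
from h import *
s=load('side2.png');t=load('top2.png');save(np.hstack([cv2.resize(s[80:230,110:260],(400,400)),cv2.resize(t[60:210,100:300],(400,300)) if 0 else cv2.resize(t[60:210,110:260],(400,400))]),'d2.png')"
```

```text
nut (array([ 0.5312,  0.2614, -0.4806]), np.float64(1.277)) [(array([0.5371, 0.2605, 0.0018]), np.float64(1.0)), (array([ 0.5314,  0.2614, -0.4841]), np.float64(0.27))]
```

View pics/d2.png

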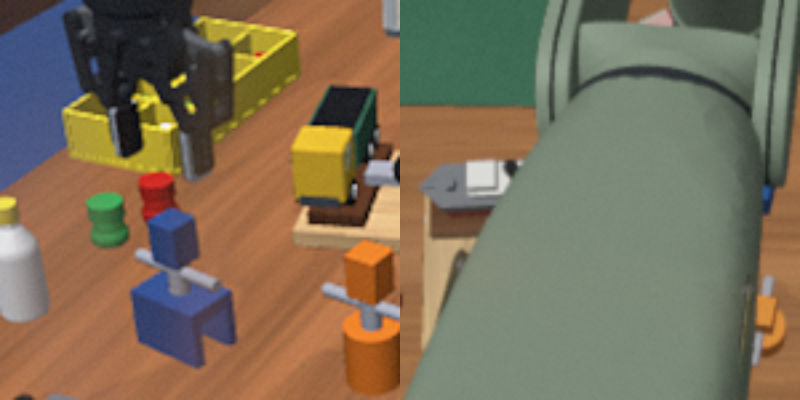

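The fingers straddle the key's block correctly along the cross bar, with the key at side crop (175,235). I'll descend and grasp.

>>> arm_command:
  steps: [0,0,0,0,0,0,-20,0,0,0,-45,0,0,0,-65,0,0,0,-76,0,0,0,-76,0,0,0,-76,0]

```text
t: 8.9
position: [0.6535, 0.034, 0.0806]
tcp_rot: [[0.207, 0.978, 0.002], [0.978, -0.207, -0.0], [0.0, 0.002, -1.0]]
contact_force: [0.8, 0.1, 0.3]
opening: 0.702
grasp_force: 0.0
```

>>> arm_command:
  steps: [0,0,0,0,0,0,0,0,0,0,0,0,0,0,0,0,0,0,0,0,0,0,0,0,0,0,0,0,0,0,0,0]
  jaw: 0

```text
t: 9.7
position: [0.6537, 0.0339, 0.0807]
tcp_rot: [[0.207, 0.978, 0.003], [0.978, -0.207, -0.0], [0.0, 0.003, -1.0]]
contact_force: [0.5, 0.3, 4.3]
opening: 0.29
grasp_force: 62.6
```

>>> arm_command:
  steps: [0,0,10,0,0,0,35,0,0,0,75,0,0,0,110,0,0,0,120,0,0,0,120,0,0,0,120,0]

```text
t: 10.4
position: [0.6509, 0.0341, 0.1967]
tcp_rot: [[0.208, 0.978, -0.004], [0.978, -0.208, 0.0], [-0.001, -0.004, -1.0]]
contact_force: [0.1, 1.8, -2.2]
opening: 0.299
grasp_force: 61.6
```

```bash
cat > keyfit.py <<'E'
from m import *
import sys
n=sys.argv[1]
st=state();p=st["position"];R=st["tcp_rot"]
print("tcp",np.round(p,4),"psi",round(np.arctan2(R[1,0],R[0,0]),3))
s=optics.grab_frame("side");save(s,"side"+n+".png")
z0=float(sys.argv[2])
K=p[:2]
mk={"side":colmask(s,(105,110,30),(125,255,255),"side",(*K,z0+.03),38)}
mk["side"]&=~colmask(s,(0,0,0),(0,0,0),"side",(*K,z0),1)
# body only: rows below the grip block
r0=proj("side",(*K,z0+.062))[1];mk["side"][:int(r0)]=False
print(mk["side"].sum())
f=lambda q:[box(q[:2],q[2],z0,.064,q[3],0,q[4])]
h=np.arctan2(R[1,0],R[0,0])-np.pi/2
r=fit(mk,f,[(K[0]-.02,K[0]+.02),(K[1]-.02,K[1]+.02),(h-.2,h+.2),(.036,.05),(.04,.056)])
print(r,"key-tcp",r[0][:2]-K,"dh",r[0][2]-h)
o=proj("side",(*K,z0+.05)).astype(int);c=s[max(o[1]-50,0):o[1]+50,max(o[0]-60,0):o[0]+60]
save(cv2.resize(c,None,fx=5,fy=5,interpolation=cv2.INTER_CUBIC),"k"+n+".png")
E
python3 keyfit.py 3 .12
python3 - <<'E'
from h import *
for r in spotter.pinpoint("side","fork_key"): print(r, at_z("side",r["centre"],.12))
E
```

```text
tcp [0.6509 0.0341 0.1967] psi 1.362
717
(array([ 0.6545,  0.0355, -0.36  ,  0.0362,  0.0403]), np.float64(0.366)) key-tcp [0.00364937 0.00136473] dh -0.15097192965278194
{'centre': [175.7, 158.5], 'conf': 0.6} [0.64481092 0.03409183 0.12      ]
```

View pics/k3.png

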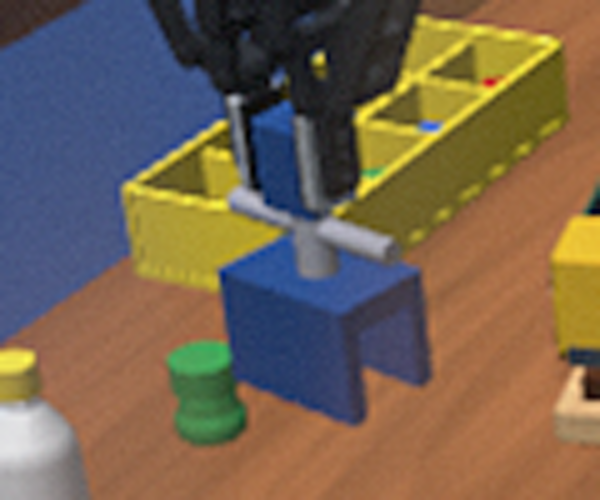

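>>> arm_command:
  steps: [-10,19,0,-0.04,-27,50,0,-0.08,-46,86,0,-0.12,-65,122,0,-0.16,-84,158,0,-0.2,-103,192,0,-0.24,-115,215,0,-0.24,-121,225.5,0,-0.24,-121,225.5,-20,-0.24,-121,225.5,-25,-0.24,-121,225.5,-25,-0.24,-121,225.5,-25,-0.24]

```text
t: 11.7
position: [0.5318, 0.2587, 0.174]
tcp_rot: [[0.435, 0.9, -0.001], [0.9, -0.435, -0.0], [-0.001, -0.0, -1.0]]
contact_force: [0.1, -0.1, -1.1]
opening: 0.29
grasp_force: 61.4
```

```bash
python3 keyfit.py 4 .096
```

```text
tcp [0.5318 0.2587 0.174 ] psi 1.121
492
(array([ 0.5421,  0.2401, -0.57  ,  0.0361,  0.0405]), np.float64(0.689)) key-tcp [ 0.01025323 -0.01860335] dh -0.1198841523901123
```

View pics/k4.png

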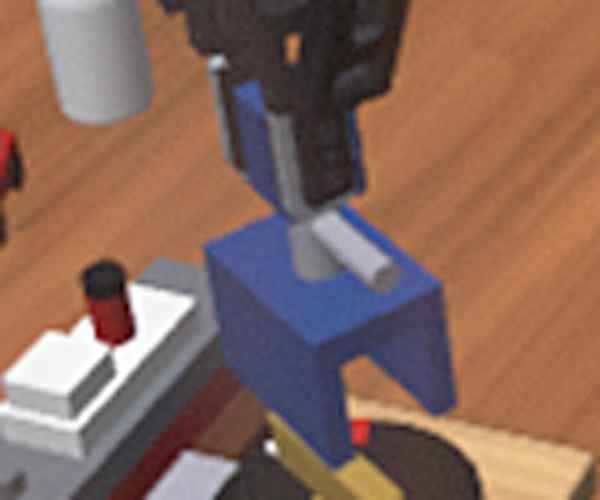

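Run:
```python
from h import *
K=np.array([.5318,.2587]);z0=.096;p=np.array([*K,.174])
o=proj("side",(*K,z0+.05)).astype(int)-[60,50]
h=1.121-np.pi/2;u=np.array([np.cos(h),np.sin(h)]);v=np.array([-u[1],u[0]])
for n,px,z in(("nearTineOuterBot",(320,455),.0935),("nearTineInnerBot",(350,465),.0935),("farTineInnerBot",(432,412),.0935),("farTineOuterBot",(456,403),.0935),("blocktop?",(318,347),.138),("farTop",(440,288),.138)):
    q=at_z("side",o+np.array(px)/5.,z)[:2]-K
    print(n,"along x %.1f  along y %.1f mm"%(q@u*1e3,q@v*1e3))
for yo in(-5,0,5):
  print(yo,[np.round((proj("side",(*(K-u*.032+v*(yo+w)*1e-3),.0935))-o)*5) for w in(-20,-14,14,20)])
```

```text
nearTineOuterBot along x -25.9  along y 16.9 mm
nearTineInnerBot along x -35.7  along y 12.6 mm
farTineInnerBot along x -31.9  along y -18.7 mm
farTineOuterBot along x -33.2  along y -26.4 mm
blocktop? along x -32.9  along y 15.1 mm
farTop along x -33.2  along y -26.2 mm
-5 [array([450., 403.]), array([433., 412.]), array([354., 453.]), array([336., 462.])]
0 [array([436., 410.]), array([419., 419.]), array([339., 461.]), array([322., 470.])]
5 [array([422., 418.]), array([405., 426.]), array([325., 468.]), array([307., 478.])]
```

>>> arm_command:
  steps: [2.5,5,0,0,2.5,5,0,0,2.5,5,-10,0,2.5,5,-20,0,2.5,5,-30,0,2.5,5,-30,0,2.5,5,-30,0]

```text
t: 12.45
position: [0.5334, 0.2643, 0.1433]
tcp_rot: [[0.434, 0.901, -0.002], [0.901, -0.434, -0.001], [-0.001, -0.001, -1.0]]
contact_force: [-0.1, -0.6, -0.9]
opening: 0.294
grasp_force: 61.5
```

>>> arm_command:
  steps: [0,0,-6,0,0,0,-11,0,0,0,-15,0,0,0,-17,0,0,0,-17,0,0,0,-17,0]

```text
t: 13.05
position: [0.5341, 0.2645, 0.1273]
tcp_rot: [[0.434, 0.901, 0.0], [0.901, -0.434, 0.0], [0.0, 0.0, -1.0]]
contact_force: [-0.3, -0.7, -2.2]
opening: 0.291
grasp_force: 61.5
```

>>> arm_command:
  steps: [0.2,-0.3,0,-0.08,0.5,-0.6,0,-0.16,0.7,-0.9,0,-0.24,1,-1.2,0,-0.32,1.2,-1.5,0,-0.4,1.5,-1.8,0,-0.48,1.7,-2.1,0,-0.56,2,-2.4,0,-0.64,2.2,-2.7,0,-0.72,2.4,-3,0,-0.78,2.5,-3.2,0,-0.82,2.5,-3.2,0,-0.82,2.5,-3.2,0,-0.82]

```text
t: 14.35
position: [0.5369, 0.2615, 0.1276]
tcp_rot: [[0.955, 0.298, 0.001], [0.298, -0.955, 0.001], [0.001, -0.0, -1.0]]
contact_force: [0.3, 1.2, -1.9]
opening: 0.297
grasp_force: 61.5
```

```bash
python3 -c "
from h import *
s=state();print(s['wrist_torque'],s['contact_force'],s['joint_pos'])
i=optics.grab_frame('side');save(i,'side5.png');save(cv2.resize(i[190:320,95:245],(690,598),interpolation=cv2.INTER_CUBIC),'e5.png')"
```

```text
[ 0.18176619 -0.11913178  0.03782118] [ 0.29129976  1.20977135 -1.88583965] [3.08387697e-01 3.53116225e-01 1.58221366e+00 2.00571414e-04
 1.20514150e+00 1.57648828e+00]
```

View pics/e5.png

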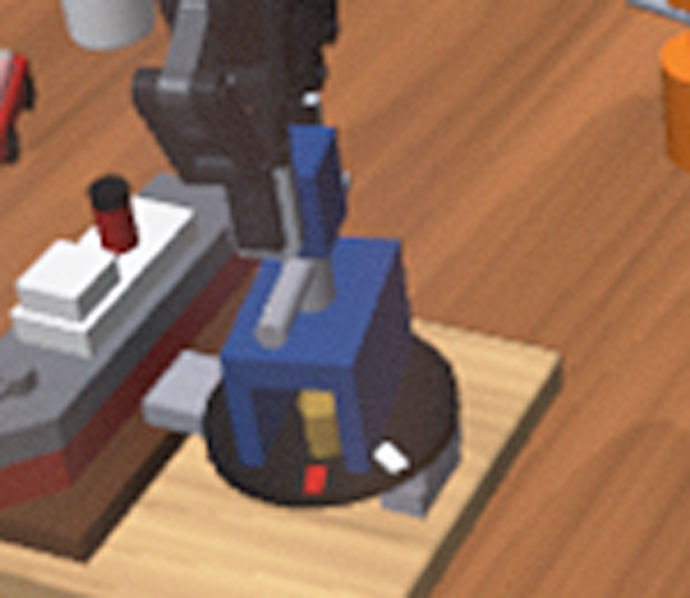

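The key sits on the nut. The bar at crop (320,425) has almost reached the red mark at (315,480), so I'll continue to the stop.

>>> arm_command:
  steps: [0.1,-0.2,0,-0.04,0.2,-0.4,0,-0.08,0.2,-0.6,0,-0.11,0.2,-0.6,0,-0.13,0.2,-0.6,0,-0.13,0.2,-0.6,0,-0.13]

```text
t: 15.0
position: [0.5371, 0.2609, 0.1276]
tcp_rot: [[0.985, 0.171, 0.001], [0.171, -0.985, 0.0], [0.001, -0.0, -1.0]]
contact_force: [2.4, 1.5, -1.7]
opening: 0.295
grasp_force: 61.5
```

```bash
cat > st.py <<'E'
from h import *
s=state();R=s['tcp_rot'];print(np.round(s['wrist_torque'],3),np.round(s['contact_force'],2),np.arctan2(R[1,0],R[0,0])-np.pi/2,s['t'],s['joint_efforts'].round(3)[5])
i=optics.grab_frame('side')
K=(.5325,.2595);m=colmask(i,(17,110,50),(30,255,255),"side",(*K,.061),28);ys,xs=np.nonzero(m);print(m.sum(),xs.mean(),ys.mean())
E
python3 st.py
```

```text
[ 0.395 -0.415  0.168] [ 2.37  1.5  -1.73] -1.3986133307626973 15.0 0.135
80 161.5625 282.55
```

>>> arm_command:
  steps: [0,0,0,-0.03,0,0,0,-0.06,0,0,0,-0.06,0,0,0,-0.06]

```text
t: 15.45
position: [0.5374, 0.2608, 0.1276]
tcp_rot: [[0.993, 0.114, 0.002], [0.114, -0.993, -0.0], [0.002, 0.001, -1.0]]
contact_force: [3.0, 1.2, -2.1]
opening: 0.294
grasp_force: 65.9
```

```bash
python3 st.py
```

```text
[ 0.305 -0.831  1.385] [ 2.99  1.24 -2.08] -1.4560576470584763 15.45 1.394
73 161.08219178082192 282.4931506849315
```

Torque jumped from 0.17 to 1.4 N m, so the nut is at the hard stop. I'll relax a little, settle the key on the disc, release and retreat straight up.

>>> arm_command:
  steps: [0,0,0,0.04,0,0,-0.7,0.04,0,0,-0.7,0.04]

```text
t: 15.8
position: [0.5373, 0.2608, 0.1275]
tcp_rot: [[0.989, 0.15, 0.001], [0.15, -0.989, 0.001], [0.001, -0.0, -1.0]]
contact_force: [1.6, 1.9, 2.3]
opening: 0.29
grasp_force: 62.6
```

>>> arm_command:
  steps: [0,0,0,0,0,0,0,0,0,0,0,0,0,0,0,0,0,0,0,0,0,0,10,0,0,0,30,0,0,0,60,0,0,0,90,0,-10,-40,100,0,-25,-80,100,0,-40,-120,100,0,-55,-160,100,0,-75,-200,100,0,-90,-240,100,0,-105,-280,100,0,-120,-325,100,0,-120,-370,100,0,-120,-415,100,0,-120,-415,100,0]
  jaw: 55

```text
t: 17.8
position: [0.4168, -0.1594, 0.2281]
tcp_rot: [[0.99, 0.144, 0.002], [0.144, -0.99, -0.004], [0.002, 0.004, -1.0]]
contact_force: [1.4, -0.0, 0.2]
opening: 0.646
grasp_force: 0.0
```

```bash
python3 st.py; python3 -c "
from h import *
a=optics.grab_frame('top');b=optics.grab_frame('side')
save(np.hstack([cv2.resize(a[110:205,100:195],(400,400),interpolation=cv2.INTER_CUBIC),cv2.resize(b[200:320,105:225],(400,400),interpolation=cv2.INTER_CUBIC)]),'f6.png')"
```

```text
[ 0.024 -0.022  0.041] [ 1.38 -0.    0.24] -1.4260046584341743 17.8 -0.33
85 161.65882352941176 282.47058823529414
```

View pics/f6.png

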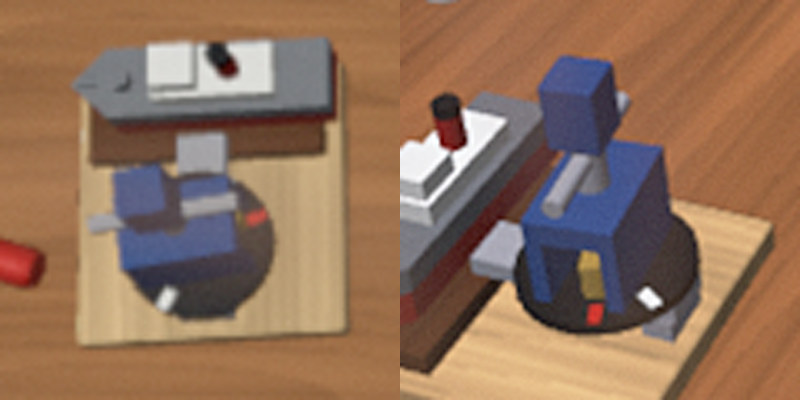

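The key stands upright on the nut, with its block at crop (575,105). The bar at (590,275) points at the red mark at (597,315), and the arm is clear. I'll hand it in.

```bash
python3 -c "
from cell import arm
print(arm.hand_in())"
```

```text
the job is handed in; nothing more can be done
None
```

I turned the ship's wing nut to the white marks by hand, then drove it with the blue forked key to the hard stop at the red marks. The key is standing on the nut, released, the lorry's nut was not touched, and the job was handed in with the clock at about 18 s.

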